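# Send the loaded roller carrier down the gravity rail

## Robot

A 6-joint arm with a two-finger parallel gripper is mounted at the origin on a cart in front of the work surface, level with it; the furniture and walls round the work are solid. World frame = base frame: x ahead of the robot, y to its left, z up, the work surface at z = 0. Lengths are in mm, angles in rad, forces in N, time in s.
With the tool pointing down it reaches from about 350 to 875 mm from the base axis. Payload 4.2 kg.
Tool frame: the origin (TCP) lies at the very end of the fingers, on their centre line; the grasp point (between the pads) lies arm.grip_depth behind it (arm.grip_depth is the distance from the TCP to the grasp point, in mm); z points along the fingers, y is the direction in which the jaws open and shut (so a half turn about z gives the same grasp; the last joint's range is limited). The gripper opens to 85 mm and grips with 20 to 120 N. Pads are 22 mm wide; open, the fingers measure 114 mm over their backs; the gripper's body (76 mm by 85 mm) begins 54 mm behind the grasp point. The pads swing forward as they close: fully open they stand 13 mm farther back than shut.
Start: joints at [1.494, 0.385, 0.008, 0, -1.194, -0.259], TCP at [205.92, 590.081, 199.812] pointing down, gripper open.
Joint ranges: [-3.14, 3.14], [-1.21, 2.06], [-1.07, 1.41], [-3.16, 2.05], [-2.99, -0.16], [-3.1, 3.1]. Speed limits (rad/s): [2.79, 2.79, 3.14, 3.14, 3.14, 3.14].

## Interface

Orientations are given as a unit quaternion [x, y, z, w].
In Python, from bench import arm, optics, workorder gives the robot as it stands. The module is installed in compiled form; this text tells all that it offers.
- The arm moves only by the tool play_rows, never from a script. Its arguments are lists of equal length, an entry for each row: "travel": the shift along the tool's x, y, z in m, a list of three; "rotation": the turn, a rotation vector about the tool's x, y, z in rad, a list of three; "grip": the opening, from 0 (shut) to 1 (fully open). In form: {"travel": [[x, y, z], ...], "rotation": [[rx, ry, rz], ...], "grip": [grip, ...]}. A call has 1 to 12 rows; each row shifts and turns the commanded pose from where the row before left it, along the tool's axes as they then stand; what a row does not reach is not made up. A row lasts 1/12 s, in which the tool goes at most 41.7 mm and 7.16 degrees, less where a joint would pass 70% of its speed; a pose out of reach is approached as far as the arm can. A call is refused whole if a number of a shift passes 0.0417 or a number of a turn 0.125, either way. A call with a gripper value outside its range is refused whole. The fingers move at their own pace and stop on an object; the grip force is fixed at half the most. Time passes only in rows, so rows that do not move let the fingers close. It gives the time, the measured TCP pose, the force and the opening at its end, in the units of the state.
- arm.read_state(): the state, without advancing time (a new reading comes with each control period).
- optics.get_image(name): name is "scene" or "top"; returns a dict with "image" (384x512x3 uint8, blue, green, red), "depth" (384x512 float32, mm along the optical axis (not along the pixel's ray), 0 where there is no reading), "camera_matrix" (3x3 intrinsics, pixels), "R" (3x3) and "t" (3): a world point X has camera coordinates R X + t. Camera axes: x right, y down, z forward; pixel columns grow to the right and rows downward; lengths in mm; the calibration is good to about 2 mm. A picture is of the moment at which its call begins.
- workorder.job_done(): hands the job in, once; it reports no verdict.
The state is a dict: "clock": time; "joints": joint angles; "joint_vel": joint speeds; "joint_efforts": joint torques, N m; "position": TCP position; "ee_rot": TCP orientation; "contact_force": force on the tool from outside, world axes, zero at the start; "wrist_torque": the same for the moment, N m; "gripper_width": finger opening in mm.
Only numpy, scipy, OpenCV 4.12 (cv2) and the standard library are available. Lean on these libraries where they do the work, as an engineer would, in place of code of your own. Each camera call takes 0.05 s, during which the arm holds its last target. There are 200 camera calls.

## Task

Hook the roller carrier that bears the two brass bushes over the upper end of the sloping rail, let go of it there, and let it roll by itself down to the end stop. Leave the empty carrier standing where it is.

Things in the scene. Friction and masses are not known exactly. Their poses are not given: they have to be found in the camera images.
- carrier_loaded_grip (a point): Centre of the grip tab of the loaded carrier: a steel saddle (upside-down U) with a 28 mm brass bush on each side, 88 mm wide over them. Stands upright on the bench, 114 mm tall, this point 91 mm up. Tab: upright aluminium plate on top, 10 mm thick (x), 40 mm long (y), 46 mm tall, to be pinched from above; its foot is a flat crown 23 mm under this point. z up. About 0.37 kg.
- carrier_loaded_run (a point): Same loaded carrier, same axes: point midway between the undersides of its two grey rollers (24 mm diameter, 44 mm apart along y), 57 mm under the tab's centre, 34 mm above the feet. Carrier 70 mm long in y, both ends alike. Side plates hang 34 mm below this point, 42 mm apart inside, 72 mm at the flared feet. On the rail this point lies on the rail's upper face.
- carrier_empty_grip (a point): Centre of the grip tab of the empty carrier: the same saddle, also standing upright on the bench, but with only thin bare pins on its sides and no bushes. To be left alone; same axes and sizes as the other, 88 mm over the pins.
- rail_load (a point): Loading point, mid width on the rail's upper face, 80 mm from its upper end. Fixed rail: straight steel bar 30 mm wide, 26 mm deep, 360 mm long, on 30 mm posts, falling 10 degrees towards +y of this point's level axes (x across, y along to the low end). Upper face 142 mm above the bench here. A carrier set down on it level rolls off as soon as it is released, taking about 2 s to the stop.
- rail_home (a point): Point on the rail's upper face where the carrier's run point lies when the carrier rests against the stop, a 58 mm wide steel plate with a rubber face at the low end, standing 38 mm above the rail. 230 mm down the rail from the loading point; same axes.
Not all that is in view belongs to the job. What is shaped like the part that bears carrier_empty_grip but green is not meant.

How it is judged (in metres and radians):
On the way, in this order (a step that is already met when the one before it is completed fails the run):
1. the loaded carrier is hooked over the upper part of the rail (y of carrier_loaded_run in the frame of rail_load between -0.055 and 0.06 m and x of carrier_loaded_run in the frame of rail_load between -0.014 and 0.014 m and z of carrier_loaded_run in the frame of rail_load between -0.02 and 0.02 m), for 0.03 s.
2. let go, it rolls by itself over the middle of the rail (y of carrier_loaded_run in the frame of rail_home between -0.14 and -0.03 m and linear speed of carrier_loaded above 0.02 m/s and contact force between carrier_loaded and the arm below 0.05 N and contact force between carrier_loaded and the fingers below 0.05 N), for 0.03 s.
At the end, for the whole second after the job is handed in: The loaded carrier hangs over the rail on its rollers, upright (within about 23 degrees) and in line with the rail, at rest at the end stop (its run point within 20 mm of the rail's home point), and the empty carrier stands upright within 20 mm of where it stood (distance between carrier_loaded_run and rail_home below 0.02 m and angle between carrier_loaded_run's own z axis and vertical below 0.4 rad and angle between the y axis of carrier_loaded_run and the y axis of rail_home, either way round below 0.4 rad and linear speed of carrier_loaded below 0.02 m/s and distance of carrier_empty_grip from where it was at the start of the episode below 0.02 m and angle between carrier_empty_grip's own z axis and vertical below 0.15 rad); the robot touches nothing.
It fails at once if the empty carrier is knocked or carried off (distance of carrier_empty_grip from where it was at the start of the episode above 0.03 m).
It also fails if it takes over 38 s, if anything falls off the work surface, if the arm or the gripper's body presses on something with over 40 N, if the wrist force passes 120 N, or if a joint passes its speed limit or range.

## Working session

There is one attempt and no reset: what is moved stays moved. The work goes in short steps, Python scripts to look and compute and a tool call to move; the robot and the scene stay as the last step left them, time stands still between calls to the robot, and variables do not carry over. Pictures are saved under pics/ and viewed, about 8 in all and at most 12, crops included, and the job is handed in when it is done.

Besides the shell and the picture viewer there is one more tool, called after "Call:" by a JSON object that holds its "method" and its "body". play_rows: Moves the arm, as the interface text tells. Its arguments: {"type":"object","properties":{"travel":{"type":"array","items":{"type":"array","items":{"type":"number"}}},"rotation":{"type":"array","items":{"type":"array","items":{"type":"number"}}},"grip":{"type":"array","items":{"type":"number"}}},"required":["travel","rotation","grip"]}

```bash
mkdir -p pics
cat > h.py <<'E'
from bench import arm, optics, workorder
import numpy as np, cv2
def pts(d):
    K=d["camera_matrix"];z=d["depth"];v,u=np.mgrid[:z.shape[0],:z.shape[1]]
    c=np.stack([(u-K[0,2])/K[0,0]*z,(v-K[1,2])/K[1,1]*z,z],-1)
    P=(c-d["t"])@d["R"]
    P[z==0]=np.nan
    return P
E
python3 - <<'E'
from h import *
for n in("scene","top"):
    d=optics.get_image(n);cv2.imwrite(f"pics/{n}0.png",d["image"]);np.savez(n+"0",**d)
    print(n,-d["R"].T@d["t"],d["R"][2],d["camera_matrix"][0,0])
print(arm.read_state(),arm.grip_depth)
E
```

```text
scene [ 145.95388418 -659.53997159  967.72251092] [ 0.32593886  0.61032445 -0.72198887] 433.58474874744735
top [ 304.83135847   51.63853073 1136.79882301] [ 0.1910587  -0.01487974 -0.98146582] 435.73742537602
{'clock': 0.1, 'joints': array([ 1.49355557e+00,  3.85486017e-01,  6.77057443e-03, -4.29538563e-04,
       -1.19399804e+00, -2.58596936e-01]), 'joint_vel': array([-0.00073221, -0.00246491,  0.00444352,  0.00164063,  0.00036678,
       -0.00074461]), 'joint_efforts': array([-1.00576224e-03, -3.93318272e+01,  1.88927901e+01,  4.19798121e+00,
       -2.61946894e-03,  7.29230436e-06]), 'position': array([205.77344918, 589.54215587, 198.83116703]), 'ee_rot': array([ 9.85921012e-01, -1.67208852e-01, -1.12003653e-04,  9.72717466e-04]), 'contact_force': array([ 0.16713003, -0.25711554, -0.06749233]), 'wrist_torque': array([ 0.01021444, -0.01265095, -0.0317427 ]), 'gripper_width': 85.73979823449667} 18.700000000000003
```

View pics/scene0.png

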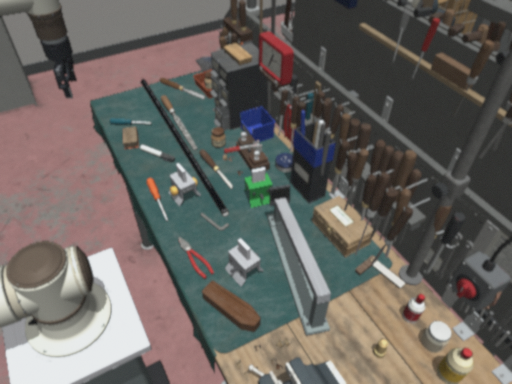

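View pics/top0.png

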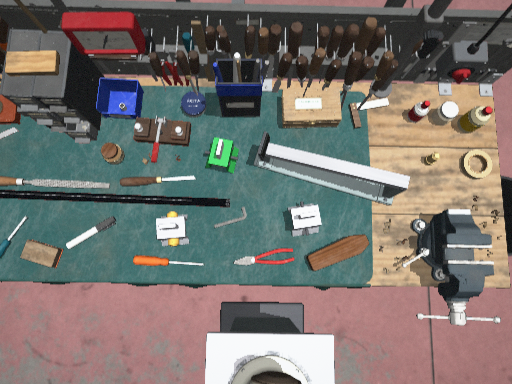

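Scene: the loaded carrier has yellow bushes at top (171,228) and scene (183,184). The rail runs from its high end at top (405,187) to the stop at about (262,150).
Candidates in top view:
- (171,228): saddle with brass bushes. This is the one I choose.
- (306,219): empty saddle, grey pins.
- (222,153): green saddle, a decoy.

Run:
```python
from h import *
T=dict(np.load("top0.npz"));S=dict(np.load("scene0.npz"))
a=cv2.resize(T["image"][195:260,135:215],(480,390),interpolation=cv2.INTER_CUBIC)
b=cv2.resize(T["image"][195:260,265:345],(320,260),interpolation=cv2.INTER_CUBIC);b=cv2.copyMakeBorder(b,0,130,0,0,cv2.BORDER_CONSTANT)
cv2.imwrite("pics/crop1.png",np.hstack([a,b]))
def rep(n,Q):
    c,s,an=cv2.minAreaRect(Q[:,:2].astype(np.float32)); print(n,len(Q),"mean",Q.mean(0).round(1),"rect",np.round(c,1),np.round(s,1),round(an,1))
for nm,d in(("top",T),("scene",S)):
    P=pts(d)
    cen={"top":[(171,228),(306,219),(222,153)],"scene":[(183,184),(243,258),(258,185)]}[nm]
    for (u,v) in cen:
        Q=P[v-32:v+32,u-32:u+32].reshape(-1,3);Q=Q[np.isfinite(Q[:,0])]
        c=np.nanmedian(Q[(Q[:,2]>55)&(Q[:,2]<150)],0)
        Q=Q[np.hypot(*(Q[:,:2]-c[:2]).T)<60]
        rep(nm+" tabtop",Q[(Q[:,2]>106)&(Q[:,2]<122)]);rep(nm+" crown",Q[(Q[:,2]>61)&(Q[:,2]<75)])
    # brass
    h=cv2.cvtColor(d["image"],cv2.COLOR_BGR2HSV);m=cv2.inRange(h,(18,120,90),(32,255,255))
    n,l,st,ce=cv2.connectedComponentsWithStats(m)
    for i in range(1,n):
        if st[i,4]>12: print("brass",ce[i].round(),st[i,4],np.nanmedian(P[l==i],0).round(1))
P=pts(T)
Q=P[120:215,245:420].reshape(-1,3);Q=Q[np.isfinite(Q[:,0])]
Q=Q[(Q[:,2]>80)&(Q[:,2]<175)]
# RANSAC-free: plane fit
for _ in range(6):
    A=np.c_[Q[:,:2],np.ones(len(Q))];p=np.linalg.lstsq(A,Q[:,2],rcond=None)[0];r=Q[:,2]-A@p;Q=Q[abs(r)<max(3,1.5*r.std())]
rep("rail",Q);print("plane",p,"slope deg",np.degrees(np.arctan(np.hypot(*p[:2]))),"dir",np.degrees(np.arctan2(-p[1],-p[0])))
print(cv2.boxPoints(cv2.minAreaRect(Q[:,:2].astype(np.float32))).round(1).tolist(), Q[:,2].min(),Q[:,2].max())
```

```text
top tabtop 75 mean [404.9 249.1 112.5] rect [405.1 249.2] [10.1 38. ] 5.2
top crown 490 mean [404.2 248.3  67.4] rect [405.2 249.9] [50.1 70.5] 6.1
top tabtop 74 mean [438.  -82.2 113. ] rect [438.3 -82.8] [10.  40.2] 9.3
top crown 466 mean [437.2 -81.4  67.4] rect [438.5 -82.6] [50.6 70.3] 10.2
top tabtop 70 mean [598.4 134.1 113.2] rect [599.2 134.3] [ 9.8 40. ] 79.1
top crown 430 mean [596.6 133.5  67.5] rect [599.4 134.3] [50.4 70.1] 79.4
brass [172. 214.] 47 [441.4 251.6  43.8]
brass [173. 241.] 80 [374.  244.5  44.6]
scene tabtop 43 mean [403.2 246.  112.1] rect [403.  247.8] [10. 40.] 2.6
scene crown 239 mean [400.6 241.9  67. ] rect [403.1 249.8] [50.6 72.6] 7.6
scene tabtop 69 mean [435.5 -85.3 112.1] rect [436.  -83.1] [10.1 40.8] 10.9
scene crown 351 mean [432.6 -90.9  67.1] rect [436.8 -83.1] [51.6 70.8] 11.1
scene tabtop 100 mean [601.   20.5 113.9] rect [592.6  -0.7] [59.4 55. ] 68.1
scene crown 15 mean [590.6  15.4  69. ] rect [603.   16.9] [49.4 28.1] 13.0
brass [174. 190.] 39 [372.1 239.7  43. ]
brass [452. 376.] 150 [ 686.8 -549.7   38.6]
rail 1589 mean [ 554.6 -150.1  126.4] rect [ 503.6 -125.8] [347.9 151.3] 73.3
plane [ 1.37730824e-03 -1.84212390e-01  9.80158021e+01] slope deg 10.437863960004062 dir 90.42837769223496
[[381.20001220703125, -270.79998779296875], [526.0999755859375, -314.20001220703125], [626.0, 19.100000381469727], [481.0, 62.5]] 91.32259100116283 158.5485328683538
```

View pics/crop1.png

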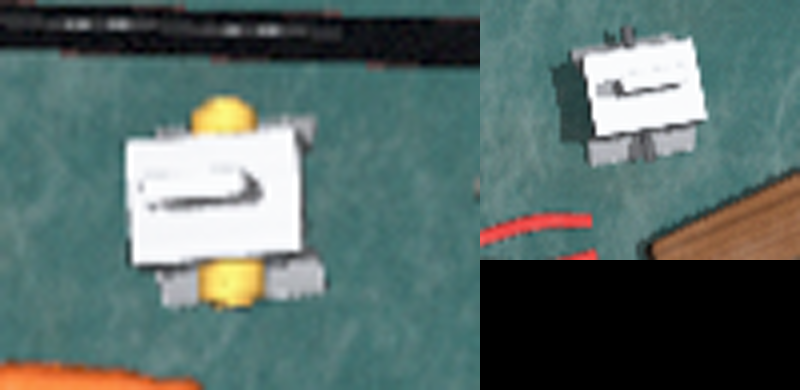

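Left crop: two yellow bushes, (222,115) and (232,283), so this is the loaded carrier. Right crop: bare pins only. Next I refine the rail.

Run:
```python
from h import *
def rot(d):return d
for nm,box in(("top",(120,215,245,420)),("scene",(190,330,255,340))):
    d=dict(np.load(nm+"0.npz"));P=pts(d);a,b,c,e=box
    Q=P[a:b,c:e].reshape(-1,3);Q=Q[np.isfinite(Q[:,0])]
    # known plane 10deg slope; bench height 142 mm at load; drop other carriers by x
    Q=Q[(Q[:,2]>85)&(Q[:,2]<175)&(Q[:,0]>470)&(Q[:,0]<640)]
    best=None;rng=np.random.default_rng(0)
    for _ in range(400):
        s=Q[rng.choice(len(Q),3,False)];n=np.cross(s[1]-s[0],s[2]-s[0]);n/=np.linalg.norm(n)+1e-9
        if abs(n[2])<.95:continue
        k=abs((Q-s[0])@n)<2
        if best is None or k.sum()>best.sum():best=k
    I=Q[best];m=I.mean(0);n=np.linalg.svd(I-m)[2][2];n*=np.sign(n[2])
    r=cv2.minAreaRect(I[:,:2].astype(np.float32))
    print(nm,len(I),"tilt",np.degrees(np.arccos(n[2])),"fall dir",np.degrees(np.arctan2(n[1],n[0])),"rect",r,"z range",I[:,2].min(),I[:,2].max())
    print(cv2.boxPoints(r).round(1).tolist())
    f=np.linalg.svd((I-m)[:,:2])[2][0];f*=np.sign(f[1]);print("axis",np.degrees(np.arctan2(f[1],f[0])),m)
    s=(I-m)[:,:2]@f;
    c=np.array([-f[1],f[0]]);w=(I-m)[:,:2]@c
    print("s",np.percentile(s,[0,1,99,100]),"w",np.percentile(w,[0,2,98,100]))
    H=Q[(Q[:,2]-(m[2]-(n[0]*(Q[:,0]-m[0])+n[1]*(Q[:,1]-m[1]))/n[2])>20)]
    if len(H):print("stop pts",len(H),H.mean(0),H.min(0),H.max(0))
    # upper edge points z at s
    zz=m[2]-(n[:2]@(f[:,None]*[s.min(),s.max()]))/n[2];print("z ends",zz)
```

```text
top 1257 tilt 10.187763842177063 fall dir 67.32302270680051 rect ((558.718994140625, -141.39393615722656), (349.1019592285156, 42.799068450927734), 76.59030151367188) z range 93.65451471355834 157.4601161407543
[[497.3999938964844, -306.20001220703125], [539.0999755859375, -316.1000061035156], [620.0, 23.399999618530273], [578.4000244140625, 33.400001525878906]]
axis 74.30063410478321 [ 554.98271946 -153.36347022  126.89714598]
s [-162.30656098 -158.92003253  173.77135488  186.09066318] w [-15.82576078 -14.74427644  14.33126433  27.99798979]
stop pts 147 [604.24337977  27.54021924 129.28618098] [578.28605075  15.07761694 115.19076143] [633.6981502   41.35788898 137.43532975]
z ends [155.84889711  93.70285897]
scene 1086 tilt 9.993591242201791 fall dir 68.70891072325126 rect ((549.6937255859375, -141.87730407714844), (347.9093933105469, 55.749210357666016), 72.27717590332031) z range 93.52480002879443 157.5603901054098
[[470.20001220703125, -299.1000061035156], [523.2999877929688, -316.1000061035156], [629.2000122070312, 15.300000190734863], [576.0999755859375, 32.29999923706055]]
axis 74.42986241223473 [ 549.38437748 -168.69731747  129.72142152]
s [-148.52358606 -146.27040993  193.54252892  200.79780274] w [-27.36755795 -14.47981046  14.49120393  28.22173749]
stop pts 84 [598.28481478  23.36142324 122.1918742 ] [577.15574413  13.0688789  114.96152587] [629.20548974  37.17640094 131.34232918]
z ends [155.76265205  94.51474486]
```

Call:
{"method": "play_rows", "body": {"travel": [[0.025,0.0213,0],[0.025,0.0213,0],[0.025,0.0213,0],[0.025,0.0213,0],[0.025,0.0213,0],[0.025,0.0213,0],[0.025,0.0213,0],[0.025,0.0213,0],[0.025,0.0213,0],[0.025,0.0213,0],[0.025,0.0213,0],[0.025,0.0213,0]], "rotation": [[0,0,0],[0,0,0],[0,0,0],[0,0,0],[0,0,0],[0,0,0],[0,0,0],[0,0,0],[0,0,0],[0,0,0],[0,0,0],[0,0,0]], "grip": [0.6,0.6,0.6,0.6,0.6,0.6,0.6,0.6,0.6,0.6,0.6,0.6]}}

```text
clock: 1.1
position: [405.2, 248.2, 199.6]
ee_rot: [0.986, -0.167, -0.0, 0.0]
contact_force: [0.5, 0.7, 0.2]
gripper_width: 51.3
```

Call:
{"method": "play_rows", "body": {"travel": [[0,0,0],[0,0,0],[0,0,0],[0,0,0],[0,0,0.01],[0,0,0.01],[0,0,0.01],[0,0,0.01],[0,0,0.01],[0,0,0],[0,0,0],[0,0,0]], "rotation": [[0,0,0.113],[0,0,0.113],[0,0,0.113],[0,0,0.113],[0,0,0.113],[0,0,0.113],[0,0,0.113],[0,0,0.113],[0,0,0.113],[0,0,0.113],[0,0,0],[0,0,0]], "grip": [0.6,0.6,0.6,0.6,0.6,0.6,0.6,0.6,0.6,0.6,0.6,0.6]}}

```text
clock: 2.1
position: [404.9, 249.8, 149.7]
ee_rot: [0.744, -0.668, 0.0, 0.0]
contact_force: [0.7, 0.2, 0.2]
gripper_width: 51.4
```

```bash
cat >> h.py <<'E'
from scipy.spatial.transform import Rotation as Ro
def go(target,jaw_deg):
    s=arm.read_state();R=Ro.from_quat(s["ee_rot"]);p=np.array(s["position"])
    x,y=R.as_matrix()[:,0],R.as_matrix()[:,1]
    ja=np.degrees(np.arctan2(y[1],y[0]));dj=(jaw_deg-ja+90)%180-90
    zt=R.as_matrix()[:,2]
    print("t",s["clock"],"pos",p.round(1),"jaw",ja.round(2),"world turn deg",dj.round(2),"tool rz rad",-np.radians(dj),"tilt",zt.round(4),"w",s["gripper_width"],"F",s["contact_force"].round(1),"j",s["joints"].round(2))
    print("tool shift mm",R.inv().apply(np.array(target)-p).round(1),"| axes after turn",(Ro.from_euler('z',dj,degrees=True)*R).inv().apply(np.array(target)-p).round(1))
E
python3 - <<'E'
from h import *
go([404.5,249,77],6.1)
d=optics.get_image("scene");cv2.imwrite("pics/s1.png",cv2.resize(d["image"][110:230,110:270],(800,600),interpolation=cv2.INTER_CUBIC))
E
```

```text
t 2.1 pos [404.9 249.8 149.7] jaw -173.82 world turn deg -0.08 tool rz rad 0.001456744092594841 tilt [-2.e-04 -4.e-04 -1.e+00] w 51.390266829764876 F [0.7 0.2 0.2] j [ 0.9   0.18 -0.42  0.   -0.97 -0.79]
tool shift mm [ 0.7  0.5 72.7] | axes after turn [ 0.7  0.4 72.7]
```

View pics/s1.png

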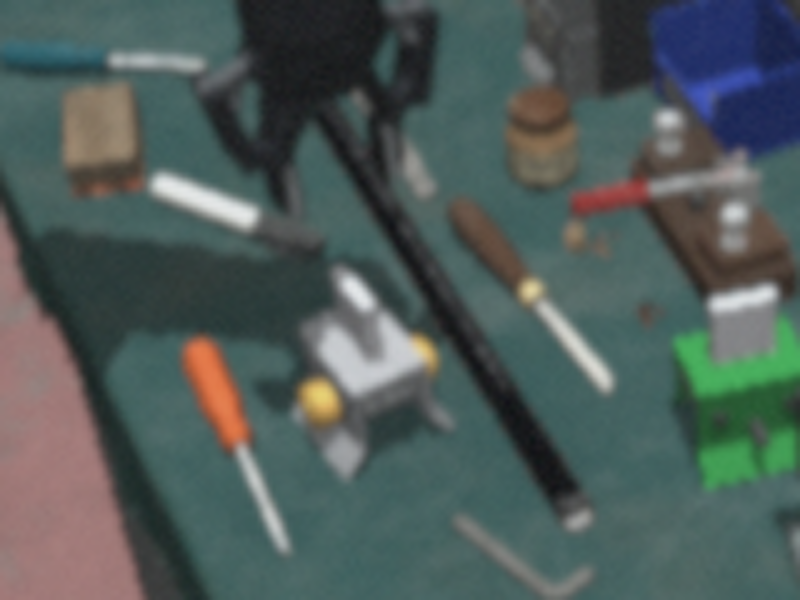

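The fingers at about (290,200) and (385,175) straddle the tab at (355,290), directly above it and aligned. I descend, close and do a small test lift.

Call:
{"method": "play_rows", "body": {"travel": [[0,0,0.02],[0,0,0.02],[0,0,0.015],[0,0,0.01],[0,0,0.007],[0,0,0],[0,0,0],[0,0,0],[0,0,0],[0,0,0],[0,0,0],[0,0,0]], "rotation": [[0,0,0],[0,0,0],[0,0,0],[0,0,0],[0,0,0],[0,0,0],[0,0,0],[0,0,0],[0,0,0],[0,0,0],[0,0,0],[0,0,0]], "grip": [0.6,0.6,0.6,0.6,0.6,0.6,0,0,0,0,0,0]}}

```text
clock: 3.15
position: [405.3, 250.3, 78.6]
ee_rot: [0.743, -0.669, 0.0, -0.001]
contact_force: [-1.4, -0.4, 4.0]
gripper_width: 7.1
```

Call:
{"method": "play_rows", "body": {"travel": [[0,0,0],[0,0,0],[0,0,-0.005],[0,0,-0.01],[0,0,-0.015],[0,0,-0.02],[0,0,-0.025],[0,0,-0.025],[0,0,-0.03],[0,0,-0.03],[0,0,-0.015],[0,0,0]], "rotation": [[0,0,0],[0,0,0],[0,0,0],[0,0,0],[0,0,0],[0,0,0],[0,0,0],[0,0,0],[0,0,0],[0,0,0],[0,0,0],[0,0,0]], "grip": [0,0,0,0,0,0,0,0,0,0,0,0]}}

```text
clock: 4.15
position: [406.0, 250.9, 255.9]
ee_rot: [0.743, -0.669, 0.0, -0.003]
contact_force: [-0.3, 0.2, -3.1]
gripper_width: 7.1
```

Run:
```python
from h import *
go([531.6,-234.6,252],-15.7)
d=optics.get_image("scene");np.savez("s2",**d);P=pts(d);p=arm.read_state()["position"]
h=cv2.cvtColor(d["image"],cv2.COLOR_BGR2HSV);m=cv2.inRange(h,(18,120,90),(32,255,255))
n,l,st,ce=cv2.connectedComponentsWithStats(m)
for i in range(1,n):
    if st[i,4]>12: print("brass",ce[i].round(),st[i,4],np.nanmedian(P[l==i],0).round(1))
cv2.imwrite("pics/s2.png",cv2.resize(d["image"][70:220,90:290],(800,600),interpolation=cv2.INTER_CUBIC))
```

```text
t 4.15 pos [406.  250.9 255.9] jaw -173.98 world turn deg -21.72 tool rz rad 0.37912149450757215 tilt [ 0.0044  0.0047 -1.    ] w 7.1344423891856685 F [-0.3  0.2 -3.1] j [ 0.9   0.09 -0.25  0.   -1.23 -0.79]
tool shift mm [496.1 -73.9   2.1] | axes after turn [ 433.5 -252.2    3.3]
brass [166. 144.] 52 [372.9 241.1 218.5]
brass [452. 376.] 152 [ 686.9 -549.7   38. ]
```

View pics/s2.png

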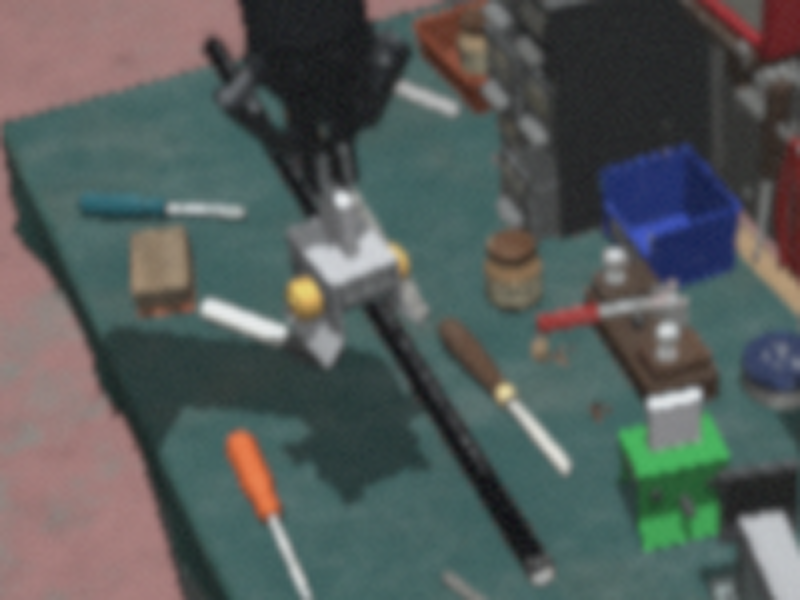

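The carrier is held upright and square: the brass rose 176 mm against 177 mm for the tool. Now turn, then carry over the rail.

Call:
{"method": "play_rows", "body": {"travel": [[0,0,0],[0,0,0],[0,0,0],[0,0,0],[0,0,0],[0.0135,-0.0079,0],[0.027,-0.0157,0],[0.027,-0.0157,0],[0.027,-0.0157,0],[0.027,-0.0157,0],[0.027,-0.0157,0],[0.027,-0.0157,0]], "rotation": [[0,0,0.076],[0,0,0.076],[0,0,0.076],[0,0,0.076],[0,0,0.076],[0,0,0],[0,0,0],[0,0,0],[0,0,0],[0,0,0],[0,0,0],[0,0,0]], "grip": [0,0,0,0,0,0,0,0,0,0,0,0]}}

```text
clock: 5.2
position: [453.7, 51.4, 249.7]
ee_rot: [-0.603, 0.797, 0.001, -0.003]
contact_force: [1.3, -0.2, -3.1]
gripper_width: 7.2
```

Call:
{"method": "play_rows", "body": {"travel": [[0.027,-0.0157,0],[0.027,-0.0157,0],[0.027,-0.0157,0],[0.027,-0.0157,0],[0.027,-0.0157,0],[0.027,-0.0157,0],[0.027,-0.0157,0],[0.027,-0.0157,0],[0.0135,-0.0079,0],[0.012,-0.007,0],[0,0,0],[0,0,0]], "rotation": [[0,0,0],[0,0,0],[0,0,0],[0,0,0],[0,0,0],[0,0,0],[0,0,0],[0,0,0],[0,0,0],[0,0,0],[0,0,0],[0,0,0]], "grip": [0,0,0,0,0,0,0,0,0,0,0,0]}}

```text
clock: 6.2
position: [524.1, -217.1, 250.4]
ee_rot: [-0.603, 0.798, 0.002, -0.001]
contact_force: [-1.0, -0.4, -3.5]
gripper_width: 7.2
```

Run:
```python
from h import *
go([531.6,-234.6,188],-15.7)
for n in("top","scene"):
    d=optics.get_image(n);np.savez(n+"3",**d);P=pts(d);p=arm.read_state()["position"]
    crown=P.reshape(-1,3);z0=p[2]-78.6+68
    k=(abs(crown[:,2]-z0)<4)&(np.hypot(crown[:,0]-p[0],crown[:,1]-p[1])<48)
    c,s,a=cv2.minAreaRect(crown[k][:,:2].astype(np.float32));print(n,"crown",k.sum(),np.round(c,1),np.round(s,1),round(a,1),crown[k].mean(0))
    h=cv2.cvtColor(d["image"],cv2.COLOR_BGR2HSV);m=cv2.inRange(h,(18,120,90),(32,255,255))
    q,l,st,ce=cv2.connectedComponentsWithStats(m)
    for i in range(1,q):
        if st[i,4]>12: print("brass",ce[i].round(),st[i,4],np.nanmedian(P[l==i],0).round(1))
    if n=="scene":cv2.imwrite("pics/s3.png",cv2.resize(d["image"][170:350,180:420],(800,600),interpolation=cv2.INTER_CUBIC))
```

```text
t 6.2 pos [ 524.1 -217.1  250.4] jaw 164.17 world turn deg 0.13 tool rz rad -0.002286203902757649 tilt [-0.0044  0.0017 -1.    ] w 7.204003139890135 F [-1.  -0.4 -3.5] j [-0.11  0.26 -0.05 -0.   -1.27 -0.17]
tool shift mm [ 14.8 -12.3  62.4] | axes after turn [ 14.8 -12.2  62.4]
top crown 304 [ 524.6 -215.9] [68.  50.2] 73.6 [ 523.06771253 -205.1998726   239.32837986]
brass [378. 154.] 26 [ 562.1 -225.4  216.9]
brass [372. 184.] 94 [ 492.8 -206.7  217. ]
scene crown 445 [ 523.1 -217.4] [70.3 50.7] 74.1 [ 517.44218025 -222.40434489  239.61228997]
brass [325. 242.] 14 [ 560.3 -230.3  216.3]
brass [293. 248.] 91 [ 489.1 -212.5  215.8]
brass [453. 376.] 146 [ 687.4 -550.4   38.3]
```

View pics/s3.png

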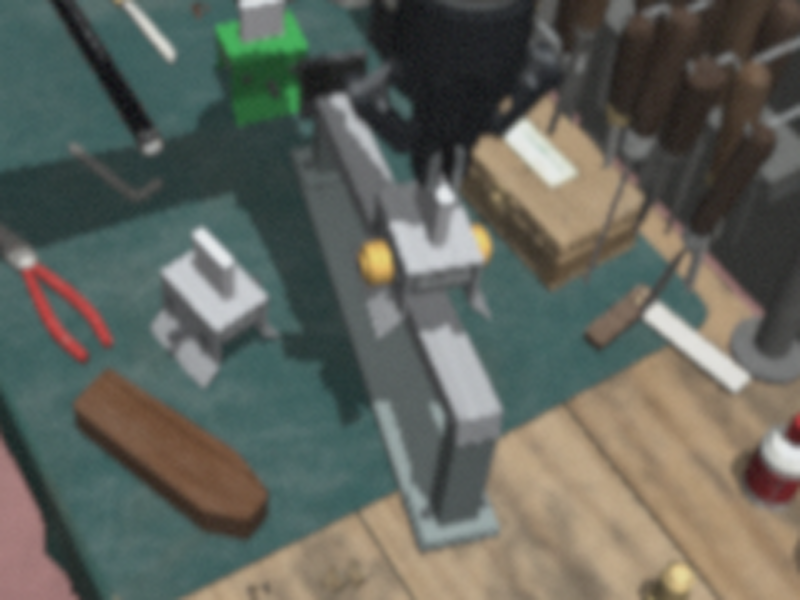

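The picture shows the carrier over the rail at (430,240), parallel to it. The crown measures at the TCP in both views, about 12 mm off the rail's midline as the numbers say. I correct that and go down.

Call:
{"method": "play_rows", "body": {"travel": [[0.0074,-0.0061,0],[0.0074,-0.0061,0],[0,0,0],[0,0,0],[0,0,0]], "rotation": [[0,0,0],[0,0,0],[0,0,0],[0,0,0],[0,0,0]], "grip": [0,0,0,0,0]}}

```text
clock: 6.72
position: [532.8, -234.8, 252.7]
ee_rot: [-0.603, 0.797, 0.0, -0.0]
contact_force: [-0.6, -0.6, -3.1]
gripper_width: 7.6
```

Run:
```python
from h import *
go([531.6,-234.6,192],-15.7)
f=np.array([.2706,.9627]);c=np.array([-f[1],f[0]]);L=np.array([531.6,-234.6])
for n in("top","scene"):
    d=optics.get_image(n);P=pts(d).reshape(-1,3);p=arm.read_state()["position"]
    k=(abs(P[:,2]-(p[2]-10.6))<4)&(np.hypot(P[:,0]-p[0],P[:,1]-p[1])<48)
    r=cv2.minAreaRect(P[k][:,:2].astype(np.float32));v=np.array(r[0])-L
    # rail edges in this view: plane inliers
    s=(P[:,:2]-L)@f;w=(P[:,:2]-L)@c;g=abs(P[:,2]-(142-s*np.tan(np.radians(10))))<3
    for a,b in((-75,-45),(50,90),(100,160)):
        q=w[g&(s>a)&(s<b)&(abs(w)<25)]
        if len(q)>20:print(n,"rail s",a,b,"w edges",np.percentile(q,[2,98]).round(1))
    print(n,"crown along",round(v@f,1),"across",round(v@c,1),"ang",r[1:])
```

```text
t 6.7167 pos [ 532.8 -234.8  252.7] jaw 164.23 world turn deg 0.07 tool rz rad -0.0011469588820617585 tilt [-3.e-04  3.e-04 -1.e+00] w 7.590970730458628 F [-0.6 -0.6 -3.1] j [-0.14  0.28 -0.01 -0.   -1.28 -0.14]
tool shift mm [ 0.1  1.2 60.7] | axes after turn [ 0.1  1.2 60.7]
top rail s -75 -45 w edges [-7. 14.]
top rail s 100 160 w edges [-14.4  13.5]
top crown along 3.9 across 3.9 ang ((74.81303405761719, 38.359737396240234), 20.407503128051758)
scene rail s -75 -45 w edges [-13.6  15. ]
scene rail s 100 160 w edges [-13.4  15. ]
scene crown along -0.5 across 0.1 ang ((72.09515380859375, 50.72477722167969), 74.5677261352539)
```

Both rail edges are centred within about 1 mm of the carrier. Descending.

Call:
{"method": "play_rows", "body": {"travel": [[0,0,0.01],[0,0,0.01],[0,0,0.01],[0,0,0.01],[0,0,0.01],[0,0,0.005],[0,0,0],[0,0,0]], "rotation": [[0,0,0],[0,0,0],[0,0,0],[0,0,0],[0,0,0],[0,0,0],[0,0,0],[0,0,0]], "grip": [0,0,0,0,0,0,0,0]}}

```text
clock: 7.48
position: [532.9, -235.0, 197.5]
ee_rot: [-0.604, 0.797, 0.0, -0.0]
contact_force: [0.1, 0.5, -3.2]
gripper_width: 7.5
```

Run:
```python
from h import *
go([531.6,-234.6,191],-15.7)
d=optics.get_image("scene");cv2.imwrite("pics/s4.png",cv2.resize(d["image"][190:340,240:440],(800,600),interpolation=cv2.INTER_CUBIC))
```

```text
t 7.4833 pos [ 532.9 -235.   197.5] jaw 164.25 world turn deg 0.05 tool rz rad -0.0008029181248490471 tilt [-6.e-04 -3.e-04 -1.e+00] w 7.502308846707174 F [ 0.1  0.5 -3.2] j [-0.14  0.31 -0.1   0.   -1.15 -0.14]
tool shift mm [0.  1.4 6.5] | axes after turn [0.  1.4 6.5]
```

View pics/s4.png

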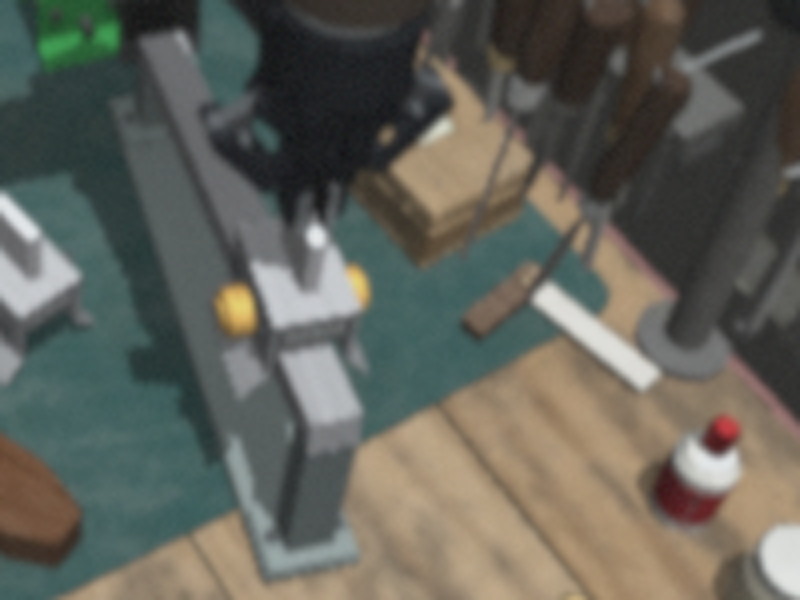

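The saddle at (305,290) straddles the rail with no side contact (force unchanged). Lowering gently to roller contact.

Call:
{"method": "play_rows", "body": {"travel": [[0,0,0.003],[0,0,0.002],[0,0,0.001],[0,0,0],[0,0,0]], "rotation": [[0,0,0],[0,0,0],[0,0,0],[0,0,0],[0,0,0]], "grip": [0,0,0,0,0]}}

```text
clock: 7.95
position: [532.9, -234.9, 191.9]
ee_rot: [-0.604, 0.797, -0.0, 0.0]
contact_force: [0.4, 0.1, -3.2]
gripper_width: 6.9
```

Call:
{"method": "play_rows", "body": {"travel": [[0,0,0.001],[0,0,0.001],[0,0,0],[0,0,0]], "rotation": [[0,0,0],[0,0,0],[0,0,0],[0,0,0]], "grip": [0,0,0,0]}}

```text
clock: 8.28
position: [533.6, -235.1, 191.1]
ee_rot: [-0.604, 0.797, -0.001, 0.001]
contact_force: [-0.7, 1.6, 2.8]
gripper_width: 6.9
```

Contact: the vertical force went from -3.2 to +2.8 N. Releasing.

Call:
{"method": "play_rows", "body": {"travel": [[0,0,0],[0,0,0],[0,0,0],[0,0,0],[0,0,0],[0,0,0],[0,0,0],[0,0,0],[0,0,0],[0,0,0],[0,0,0],[0,0,0]], "rotation": [[0,0,0],[0,0,0],[0,0,0],[0,0,0],[0,0,0],[0,0,0],[0,0,0],[0,0,0],[0,0,0],[0,0,0],[0,0,0],[0,0,0]], "grip": [0.7,0.7,0.7,0.7,0.7,0.7,0.7,0.7,0.7,0.7,0.7,0.7]}}

```text
clock: 9.28
position: [532.9, -234.9, 189.8]
ee_rot: [-0.603, 0.797, 0.0, -0.0]
contact_force: [0.8, 0.6, 0.1]
gripper_width: 59.6
```

Call:
{"method": "play_rows", "body": {"travel": [[0,0,0],[0,0,0],[0,0,0],[0,0,0],[0,0,0],[0,0,0],[0,0,0],[0,0,0],[0,0,0],[0,0,0],[0,0,0],[0,0,0]], "rotation": [[0,0,0],[0,0,0],[0,0,0],[0,0,0],[0,0,0],[0,0,0],[0,0,0],[0,0,0],[0,0,0],[0,0,0],[0,0,0],[0,0,0]], "grip": [0.7,0.7,0.7,0.7,0.7,0.7,0.7,0.7,0.7,0.7,0.7,0.7]}}

```text
clock: 10.28
position: [532.9, -234.9, 189.8]
ee_rot: [-0.604, 0.797, 0.0, -0.0]
contact_force: [0.5, 0.2, -0.5]
gripper_width: 59.5
```

```bash
cat > chk.py <<'E'
from h import *
import sys
f=np.array([.2706,.9627]);c=np.array([-f[1],f[0]]);L=np.array([531.6,-234.6])
go([531.6,-234.6,250],-15.7)
for n in("top","scene"):
    d=optics.get_image(n);P=pts(d);h=cv2.cvtColor(d["image"],cv2.COLOR_BGR2HSV);m=cv2.inRange(h,(18,120,90),(32,255,255))
    q,l,st,ce=cv2.connectedComponentsWithStats(m)
    for i in range(1,q):
        if st[i,4]>12:
            b=np.nanmedian(P[l==i],0);print(n,"brass",ce[i].round(),b.round(1),"along rail mm",(((b[:2]-L)@f)/np.cos(np.radians(10))).round(1),"across",((b[:2]-L)@c).round(1))
    Q=P.reshape(-1,3);k=(np.hypot(Q[:,0]-438,Q[:,1]+82.5)<50)&(abs(Q[:,2]-68)<6);r=cv2.minAreaRect(Q[k][:,:2].astype(np.float32));print(n,"empty crown",r)
    if n=="scene":cv2.imwrite(f"pics/{sys.argv[1]}.png",cv2.resize(d["image"][150:330,200:440],(800,600),interpolation=cv2.INTER_CUBIC))
E
python3 chk.py s5
```

```text
t 10.2833 pos [ 532.9 -234.9  189.8] jaw 164.25 world turn deg 0.05 tool rz rad -0.0009462767939608614 tilt [-0. -0. -1.] w 59.53064013584506 F [ 0.5  0.2 -0.5] j [-0.14  0.32 -0.12  0.   -1.14 -0.14]
tool shift mm [  0.1   1.3 -60.2] | axes after turn [  0.1   1.3 -60.2]
top brass [285. 135.] [632.8 -26.8 112.3] along rail mm 231.0 across -41.2
top brass [277. 163.] [563.1  -7.5 112.1] along rail mm 230.6 across 31.1
top empty crown ((434.5815124511719, -58.80552673339844), (48.37921905517578, 22.393415451049805), 9.562091827392578)
scene brass [272. 208.] [559.4 -13.1 111.9] along rail mm 224.1 across 33.2
scene brass [453. 376.] [ 687.4 -550.7   38. ] along rail mm -266.2 across -235.5
scene empty crown ((436.85516357421875, -83.04460144042969), (51.999053955078125, 71.2381362915039), 10.877317428588867)
```

View pics/s5.png

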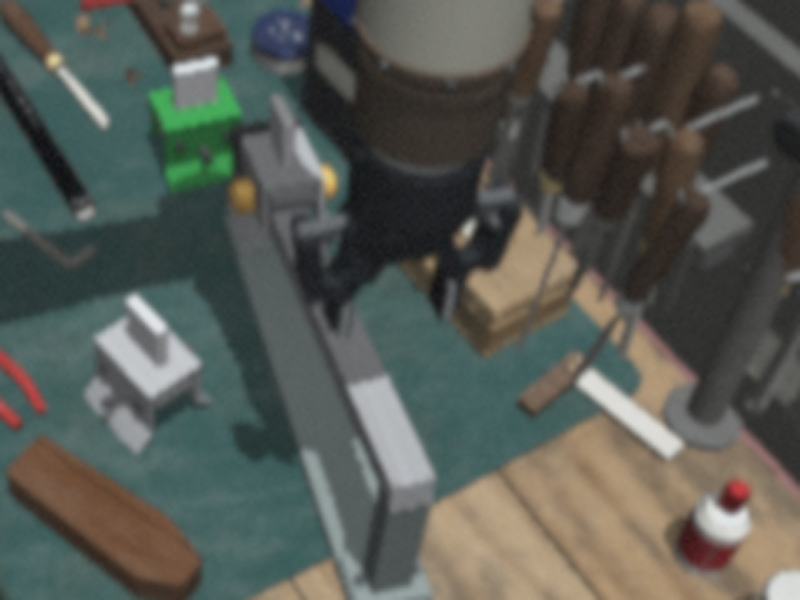

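The loaded carrier sits at the stop at (285,165), about 230 mm down the rail, and the empty one stands at (145,355). I retreat straight up and recheck.

Call:
{"method": "play_rows", "body": {"travel": [[0,0,-0.015],[0,0,-0.025],[0,0,-0.025],[0,0,-0.025],[0,0,-0.015],[0,0,0],[0,0,0],[0,0,0],[0,0,0],[0,0,0],[0,0,0]], "rotation": [[0,0,0],[0,0,0],[0,0,0],[0,0,0],[0,0,0],[0,0,0],[0,0,0],[0,0,0],[0,0,0],[0,0,0],[0,0,0]], "grip": [0.7,0.7,0.7,0.7,0.7,0.7,0.7,0.7,0.7,0.7,0.7]}}

```text
clock: 11.3
position: [532.6, -234.8, 293.8]
ee_rot: [-0.604, 0.797, 0.001, -0.001]
contact_force: [-1.2, 0.9, -1.2]
gripper_width: 59.9
```

```bash
python3 chk.py s6
```

```text
t 11.3 pos [ 532.6 -234.8  293.8] jaw 164.24 world turn deg 0.06 tool rz rad -0.0009639902496793366 tilt [-1.9e-03  3.0e-04 -1.0e+00] w 59.944526768691006 F [-1.2  0.9 -1.2] j [-0.14  0.26  0.06 -0.   -1.37 -0.14]
tool shift mm [ 0.1  0.9 43.8] | axes after turn [ 0.1  0.9 43.8]
top brass [285. 135.] [633.  -26.9 112.1] along rail mm 230.9 across -41.4
top brass [277. 163.] [563.2  -7.7 112.8] along rail mm 230.5 across 30.9
top empty crown ((435.4688415527344, -66.240966796875), (50.039920806884766, 37.53099060058594), 9.727691650390625)
scene brass [272. 208.] [559.5 -12.2 112.1] along rail mm 225.1 across 33.4
scene brass [453. 376.] [ 687.1 -550.    38.4] along rail mm -265.6 across -235.1
scene empty crown ((436.61566162109375, -83.73213195800781), (51.35248565673828, 73.16355895996094), 8.929344177246094)
```

```bash
python3 -c "
from bench import workorder;print(workorder.job_done())"
```

```text
the job is handed in; nothing more can be done
None
```

I gripped the brass-bushed carrier by its tab, hooked it over the rail at the loading point and let go. It rolled down to the end stop on its own. The arm then backed off straight up, and I handed the job in at about 11.4 s; no verdict was reported.

**Loaded carrier:** its bushes lie about 231 mm down the rail in the top view and 225 mm in the scene view, against 230 mm nominal. The scene view saw only one bush, from the side. The positions changed by about 1 mm or less over the last second. Across the rail, the top view put the bushes' midpoint about 5 mm off the rail's midline. About 3 mm of that bias also showed on the bench, so I take it as well within tolerance.

**Empty carrier:** the scene view has it standing within about 1 mm of where it started. The top view of it was partly blocked by the arm, so its crown position there (about 16 mm off, with only half the crown seen) is not reliable.

**Not directly checked:** I took no pictures during the roll, so the unaided rolling itself was not seen. The fingers were 60 mm apart with near-zero force after release.

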